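# Draw the powder tin out of the caddy with the reach picker

## Robot

A 7-joint arm with a two-finger parallel gripper is mounted at the origin on the work surface. World frame = base frame: x ahead of the robot, y to its left, z up, the work surface at z = 0. Lengths are in m, angles in rad, forces in N, time in s.
With the tool pointing down it reaches from about 0.4 to 0.85 m from the base axis. Payload 10.4 kg.
Tool frame: the origin (TCP) lies on the centre line of the jaws, within the pads' length; the fingertips stand 17 mm ahead of it and the grasp point (between the pads) lies 2 mm behind it; z points along the fingers, y is the line along which they close (so a half turn about z gives the same grasp; the last joint's range is limited). The gripper opens to 85 mm and grips with 20 to 120 N. Pads are 22 mm wide; open, the fingers measure 114 mm over their backs; the gripper's body (76 mm by 85 mm) begins 54 mm behind the grasp point. The pads swing forward as they close: fully open they stand 13 mm farther back than shut.
Start: joints at [1.09, 0.332, -0.065, 1.46, 0.022, 1.35, -0.088], TCP at [0.276, -0.561, 0.248] pointing down, gripper open.
Joint ranges: [-2.6, 2.6], [-0.5, 2.12], [-1.47, 1.34], [0.16, 2.42], [-1.27, 4.41], [0.06, 2.06], [-2.6, 2.6]. Speed limits (rad/s): [2.22, 2.22, 2.79, 2.79, 3.14, 3.14, 3.14].

## Interface

Orientations are given as a unit quaternion [x, y, z, w].
In Python, from workcell import sensors, imaging, order, spotter gives the robot as it stands. The module is installed in compiled form; this text tells all that it offers.
- The arm moves only by the shell command python3 -m inch 'ROWS' [FORCE]. ROWS is JSON, a list that holds one entry, the list of rows, each a list of 7 numbers: the shift along the tool's x, y, z in m, then the turn, a rotation vector about the tool's x, y, z in rad, then the closure, from -1 (fully open) to 1 (shut). In form: [[[x, y, z, ax, ay, az, hand], ...]]. A call has 1 to 10 rows; each row is the pose to reach, as a shift and turn from the pose commanded when the call began, along the tool's axes at that moment; what a row does not reach only later rows make up. A row lasts 1/10 s, in which the tool goes at most 50 mm and 8.59 degrees, less where a joint would pass 70% of its speed; a pose out of reach is approached as far as the arm can. A call with a gripper value outside its range is refused whole. The fingers move at their own pace and stop on an object; FORCE is the grip in N (left out, the last holds). Time passes only in rows, so rows that repeat a pose let the fingers close. It gives the time, the measured TCP pose, the force, the opening and the grip force at its end, in the units of the state.
- sensors.get_obs(): the state, without advancing time (a new reading comes with each control period).
- imaging.camera(name): name is "side" or "top"; returns the picture (384x512x3 uint8, blue, green, red); there is no depth.
- imaging.calibration(name): a dict with "mtx" (3x3 intrinsics, pixels), "R" (3x3) and "t" (3): a world point X has camera coordinates R X + t. Camera axes: x right, y down, z forward; pixel columns grow to the right and rows downward; lengths in m; the calibration is good to about 2 mm. A picture is of the moment at which its call begins. calibration takes no time and is no camera call.
- order.hand_in(): hands the job in; it is judged then, once.
Trained networks look in the newest picture that a camera, given by its name, has taken for a name from the list of things; names that differ only in an ending like _2 or _b are one class to them, and where a whole thing is asked for, a point or a joint stands for the part that bears it (a point fixed in the world has none). Each returns a list of dicts, best first, with "conf" (0 to 1); they miss things now and then, are a little off and sometimes report something else, mostly with a low value. They report only what shows in the picture. A call takes as long as a camera call.
- spotter.look_for(label, camera): "pixel" ([column, row] in pixels, amid what is visible of it).
The state is a dict: "clock": time; "joint_pos": joint angles; "joint_velocities": joint speeds; "tau": joint torques, N m; "position": TCP position; "ee_rot": TCP orientation; "ft_force": force on the tool from outside, world axes, zero at the start; "torque": the same for the moment, N m; "grip_width": opening from 0.0 (shut) to 1.0 (fully open); "grasp_force": force on a finger pad.
Only numpy, scipy, OpenCV 4.12 (cv2) and the standard library are available. Lean on these libraries where they do the work, as an engineer would, in place of code of your own. Each camera call takes 0.05 s, during which the arm holds its last target. There are 200 camera calls.

## Task

The round carrom-powder tin has slid to the very back of its narrow lane in the caddy, where no hand fits: take the rubber-footed reach picker, reach in over the tin, rest the foot gently on its lid and, holding the picker level, draw the tin out by friction until it stands wholly outside the mouth on the landing of its lane. Feel for a light, steady press all the way, because the lane floor climbs on the way out and a hard press dents the lid or tips the picker in the grip. Then lay the picker down flat on the table well clear of the caddy; keep the fingers off the tin and leave the flat box and everything else where it is.

Things in the scene. Friction and masses are not known exactly. Their poses are not given: they have to be found in the camera images.
- caddy: Fixed low aluminium caddy, 153 mm deep, 146 wide, 74 high, with two narrow lanes open at the mouth. Origin: on the table in the middle of the mouth; +x runs level into the lanes (mouth x 0, inner back wall x 150), y across, z up. Roof underside 70 above the table, with a 20 mm sight slit along each lane's middle. Its door is folded back along the outside of the -y wall (out to y -90).
- lane_1 (a point): On the table, at the mouth, in the middle of the lane at the caddy's y +36 mm. Each lane is 68 mm wide inside. Its steel floor: level, 10 mm above the table, at the back (x 85 to 150); from x 85 out to the mouth it climbs evenly by 4 to 12 mm, which differs between the lanes and is not known; then a level landing of that height (within 1 mm), 66 wide, runs 110 mm out (x 0 to -110).
- lane_2 (a point): The same point of the other lane, at the caddy's y -36 mm.
- tin: Loose closed round steel tin with a smooth flat lid, 60 mm diameter, 20 high, 0.14 to 0.26 kg. Origin: centre of its underside. Starts flat at the back of one lane, 0 to 6 mm from the back wall: nothing fits behind it. It slides easily on the floor (friction about 0.15) and rubber grips its lid (about 1.5): a steady press of 3 to 6 N draws it along; above 9 N the lid dents.
- flatbox: Loose cardboard-brown flat box 56 x 58 x 20 mm at the back of the other lane. Origin: centre of its underside. To be left alone.
- picker: Loose rigid reach picker, about 0.1 kg, lying level on its handle and foot. Origin: centre of the underside of the upright wooden handle, 26 (x) x 20 (y) x 80 (z) mm. An 8 x 8 mm arm, its underside 12 above the origin, runs from it along +x to the foot. Grip the handle from above across y, about 55 mm above the origin; a firm grip (about 100 N) keeps it from tilting under the press.
- picker_foot (a point): Lowest point of the picker's ball-shaped rubber foot, 18 mm diameter: 175 mm along the picker's +x from its origin and level with the origin. With the picker gripped at its handle, the press of the foot on a firm thing grows by about 4 N for each mm the hand is lowered.
- cup1: White ceramic cup, 76 mm across, 70 high, on the blue tray; origin under its centre. Bystander.
- cup2: Another such cup. Bystander.
- cup3: Another such cup. Bystander.
- striker: Cream acrylic striker disc, 41 mm diameter, 9 high, on the table; origin under its centre. Bystander.
- coin1: Dark wooden carrom coin, 31 mm diameter, 8 high. Bystander.
- coin2: Pale wooden carrom coin, 31 mm diameter, 8 high. Bystander.

How it is judged:
On the way, in this order (a step that is already met when the one before it is completed fails the run):
1. the picker's foot rests on the tin's lid at the back of the lane (contact force between picker and tin above 0.4 N and x of tin in the frame of caddy above 0.1 m and horizontal distance between picker_foot and tin below 0.034 m), for 0.1 s.
2. the tin, under the picker's foot, has been drawn half way along the lane (contact force between picker and tin above 0.2 N and x of tin in the frame of caddy below 0.06 m), for 0.02 s.
3. the tin is wholly outside the mouth (x of tin in the frame of caddy below -0.03 m), for 0.1 s.
At the end, for the whole second after the job is handed in: The tin stands flat (within 0.06 rad) and at rest on a lane's landing, its centre 30 to 105 mm outside the mouth; the picker lies level (within 0.06 rad) and at rest on the table, its handle more than 150 mm from the middle of the mouth, not touching the tin (x of tin in the frame of caddy between -0.105 and -0.03 m and height (world z) of tin above 0.008 m and angle between each of tin, picker's own z axis and vertical below 0.06 rad and linear speed of each of tin, picker below 0.01 m/s and height (world z) of picker below 0.006 m and horizontal distance between picker and caddy above 0.15 m and contact force between picker and tin below 0.05 N).
It fails at once if the picker presses the tin with more than 9 N (its lid dents) (contact force between picker and tin above 9 N).
It fails at once if the picker is tipped more than 0.03 rad out of level while its foot bears on the tin (contact force between picker and tin above 0.3 N and angle between picker's own z axis and vertical above 0.03 rad).
It fails at once if the fingers touch the tin (contact force between the fingers and tin above 0.3 N).
It fails at once if the flat box is shifted more than 10 mm (distance of flatbox from where it was at the start of the episode above 0.01 m).
It fails at once if a bystander is shifted more than 20 mm (distance of any of cup1, cup2, cup3, striker, coin1, coin2 from where it was at the start of the episode above 0.02 m).
It also fails if it takes over 72 s, if anything falls off the work surface, if the arm or the gripper's body presses on something with over 40 N, if the wrist force passes 120 N, or if a joint passes its speed limit or range.

## Working session

There is one attempt and no reset: what is moved stays moved. The work goes in short steps, Python scripts to look and compute and a shell command to move; the robot and the scene stay as the last step left them, time stands still between calls to the robot, and variables do not carry over. Pictures are saved under pics/ and viewed, at most 11 in all, crops included, and the job is handed in when it is done.

```bash
mkdir -p pics
cat > h.py <<'E'
import numpy as np, cv2
from workcell import sensors, imaging, order, spotter
def proj(c,X):
    k=imaging.calibration(c);K,R,t=[np.array(k[a]) for a in("mtx","R","t")]
    p=(R@np.atleast_2d(X).T).T+t; p=p@K.T; return p[:,:2]/p[:,2:]
def ray(c,uv,z):
    k=imaging.calibration(c);K,R,t=[np.array(k[a]) for a in("mtx","R","t")]
    d=R.T@np.linalg.inv(K)@np.array([uv[0],uv[1],1.]); o=-R.T@t
    return o+d*(z-o[2])/d[2]
E
python3 - <<'E'
from h import *
for c in("side","top"):
    im=imaging.camera(c); cv2.imwrite(f"pics/{c}0.png",im)
    k=imaging.calibration(c); R=np.array(k["R"]);print(c,np.round(-R.T@np.array(k["t"]),3),np.round(R[2],3),k["mtx"][0][0])
    for l in("caddy","tin","flatbox","picker","picker_foot","cup1","striker","coin1"):
        r=spotter.look_for(l,c); print(l,[(np.round(q["pixel"],1).tolist(),round(q["conf"],2),np.round(ray(c,q["pixel"],0.01)[:2],3).tolist()) for q in r[:3]])
print(sensors.get_obs())
E
```

```text
side [0.477 1.025 0.951] [ 0.084 -0.756 -0.649] 435.1934133569966
caddy [([269.8, 167.8], 0.93, [0.552, -0.198])]
tin []
flatbox [([246.5, 124.5], 0.23, [0.672, -0.471]), ([209.3, 217.9], 0.19, [0.715, 0.08])]
picker []
picker_foot [([274.0, 294.8], 0.69, [0.492, 0.338])]
cup1 [([279.0, 124.7], 0.8, [0.541, -0.488]), ([248.7, 127.2], 0.6, [0.66, -0.452]), ([297.1, 123.1], 0.59, [0.469, -0.511])]
striker [([247.4, 257.8], 0.68, [0.577, 0.224])]
coin1 [([209.5, 215.8], 0.63, [0.716, 0.071])]
top [ 0.312 -0.011  1.289] [ 0.216 -0.019 -0.976] 446.29909951685704
caddy [([289.5, 202.3], 0.57, [0.55, -0.13]), ([393.8, 187.7], 0.42, [0.568, -0.44])]
tin [([304.2, 208.6], 0.44, [0.528, -0.171])]
flatbox []
picker [([125.4, 226.7], 0.84, [0.519, 0.349])]
picker_foot [([125.0, 230.2], 0.71, [0.508, 0.35])]
cup1 [([393.7, 189.7], 0.68, [0.562, -0.438]), ([409.4, 218.8], 0.67, [0.472, -0.471]), ([380.2, 161.1], 0.65, [0.652, -0.412])]
striker [([174.7, 203.2], 0.66, [0.575, 0.204]), ([379.5, 159.6], 0.18, [0.656, -0.41])]
coin1 [([188.6, 155.9], 0.6, [0.716, 0.156]), ([216.9, 156.2], 0.47, [0.708, 0.072])]
{'clock': 0.9, 'joint_pos': array([ 1.09037326,  0.33216155, -0.06468671,  1.46011152,  0.02156334,
        1.34989143, -0.08848804]), 'joint_velocities': array([-7.29558955e-04, -2.89171366e-04, -7.31495909e-04, -1.56154188e-03,
        4.14930232e-04, -8.41470255e-04,  1.67324315e-05]), 'tau': array([-2.98510649e-04, -6.25218844e+01,  4.86808817e-02, -3.91831827e+01,
        1.65528251e-02,  1.68719373e-03,  4.77362755e-05]), 'position': array([ 0.27627454, -0.56064112,  0.248356  ]), 'ee_rot': array([9.73914547e-01, 2.26915072e-01, 3.84264568e-05, 5.20584861e-05]), 'ft_force': array([-0.19309093, -0.03180258,  0.93739619]), 'torque': array([ 0.01780513, -0.01571701,  0.01473046]), 'grasp_force': 0.0, 'grip_width': 0.9995828210429801}
```

View pics/top0.png

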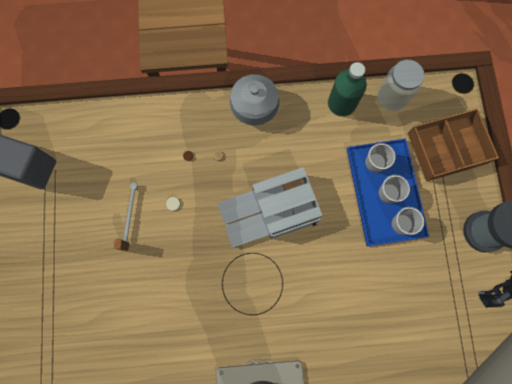

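View pics/side0.png

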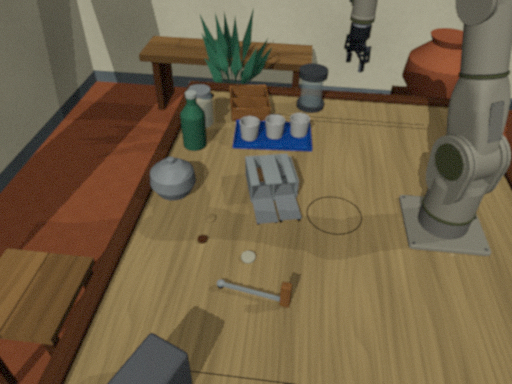

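The top view shows the caddy around (275,205) with its landings to the left, and the picker with its handle at (121,244) and its foot at (133,186). The brown thing in the slit at (295,184) looks like the flat box. I'll zoom in on both.

Run:
```python
from h import *
im=cv2.imread("pics/top0.png")
a=cv2.resize(im[160:255,210:330],None,fx=5,fy=5,interpolation=cv2.INTER_CUBIC)
cv2.imwrite("pics/c1.png",a)
b=cv2.resize(im[170:260,100:190],None,fx=6,fy=6,interpolation=cv2.INTER_CUBIC)
cv2.imwrite("pics/c2.png",b)
s=cv2.imread("pics/side0.png")
cv2.imwrite("pics/c3.png",cv2.resize(s[145:235,210:330],None,fx=6,fy=6,interpolation=cv2.INTER_CUBIC))
```

```text
(no output)
```

View pics/c1.png

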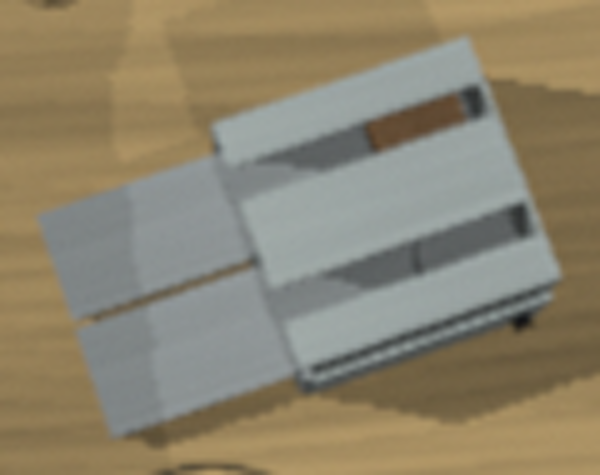

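View pics/c2.png

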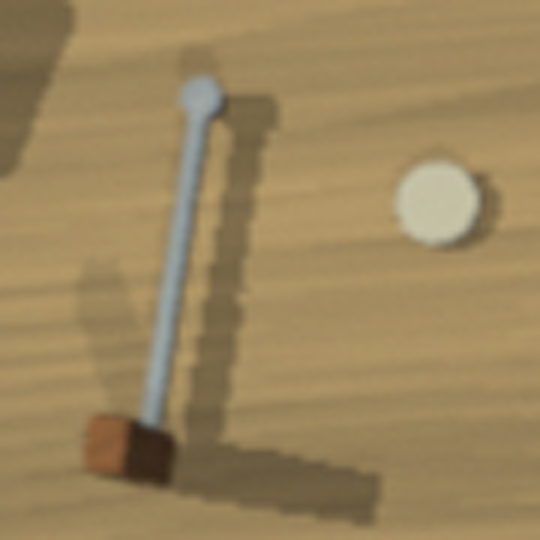

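View pics/c3.png

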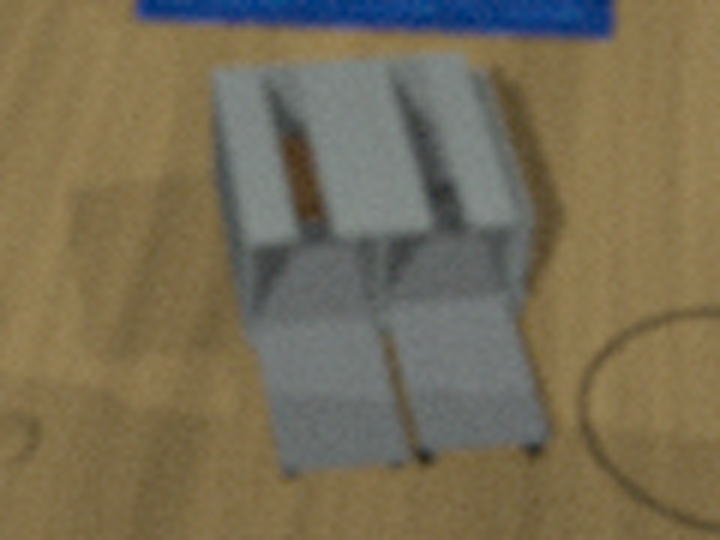

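The tin's front edge shows as a dark line in lane_2's slit at crop (418,258). The brown flat box is in lane_1. Next I fit the poses from corners in both views.

```bash
cat > fit.py <<'E'
from h import *
from scipy.optimize import least_squares
from scipy.spatial.transform import Rotation as Ro
def T(p,P): 
    P=np.atleast_2d(P).astype(float); c,s=np.cos(p[2]),np.sin(p[2])
    return np.c_[p[0]+c*P[:,0]-s*P[:,1],p[1]+s*P[:,0]+c*P[:,1],P[:,2]]
if __name__=="__main__":
    up=lambda a,f,o:(np.array(a)+.5)/f-.5+np.array(o)
    top=up([(213,125),(467,38),(560,275),(40,215),(78,320),(80,330),(115,437)],5,(210,160))
    tk=[(0,73,74),(153,73,74),(153,-73,74),(-110,69,1),(-110,3,1),(-110,-3,2),(-110,-69,2)]
    sd=up([(248,245),(213,72),(287,470),(405,463),(422,452),(545,445)],6,(210,145))
    sk=[(0,73,74),(153,73,74),(-110,69,1),(-110,3,1),(-110,-3,2),(-110,-69,2)]
    def mk(k,p): return [(x/1e3,y/1e3,z/1e3 if z>5 else p[2+z]) for x,y,z in k]
    def res(p): return np.r_[(proj("top",T(p,mk(tk,p)))-top).ravel(),(proj("side",T(p,mk(sk,p)))-sd).ravel(),(p[3:]-.018)*100]
    r=least_squares(res,[.54,-.07,-1.3,.018,.018]); print("caddy",np.round(r.x,4),"\n",np.round(r.fun,1))
    print("tin front edge px",proj("top",T(r.x,[(.087,-.036,.03)])),"seen",up((418,258),5,(210,160)))
    tp=up([(108,447),(203,98)],6,(100,170))
    q=least_squares(lambda p:(proj("top",T(p,[(0,0,.08),(.175,0,.009)]))-tp).ravel(),[.4,.35,-.1])
    print("picker",np.round(q.x,4),np.round(q.fun,2))
    print("dist",np.linalg.norm(ray("top",tp[0],.08)-ray("top",tp[1],.009)),"expect .175+")
    s=cv2.imread("pics/side0.png"); t=cv2.imread("pics/top0.png")
    hb=[(x,y,z) for x in(-.013,.013) for y in(-.01,.01) for z in(0,.08)]
    def draw(im,c,ox,oy,w,h,f):
        im=cv2.resize(im[oy:oy+h,ox:ox+w],None,fx=f,fy=f,interpolation=cv2.INTER_CUBIC)
        P=lambda X:tuple(np.round((proj(c,X)[0]+.5-[ox,oy])*f-.5).astype(int).tolist())
        H=T(q.x,hb)
        for i in range(8):
            for j in range(i):
                if bin(i^j).count("1")==1: cv2.line(im,P(H[i]),P(H[j]),(0,255,0),1)
        F=T(q.x,[(.0,0,.016),(.175,0,.009)]); cv2.line(im,P(F[0]),P(F[1]),(0,0,255),1)
        return im
    a=draw(t,"top",100,170,66,90,6); b=draw(s,"side",205,265,100,60,4)
    o=np.zeros((540,800,3),np.uint8); o[:540,:396]=a; o[:240,400:800]=b; cv2.imwrite("pics/ov.png",o)
E
python3 fit.py
```

```text
caddy [ 0.5279 -0.0431 -1.3155  0.008   0.012 ] 
 [-0.2 -0.5  0.2 -0.7  0.4  0.1 -0.5  0.1 -0.9  0.3 -0.7  0.  -0.3  0.3
  0.1 -1.6  0.  -1.2 -0.7  0.2  0.9 -0.5  0.   0.2  0.5 -0.4 -1.  -0.6]
tin front edge px [[293.53412843 212.75466103]] seen [293.2 211.2]
picker [ 0.4631  0.3509 -0.1596] [ 0.04 -0.53 -0.04  0.59]
dist 0.19184169654272534 expect .175+
```

View pics/ov.png

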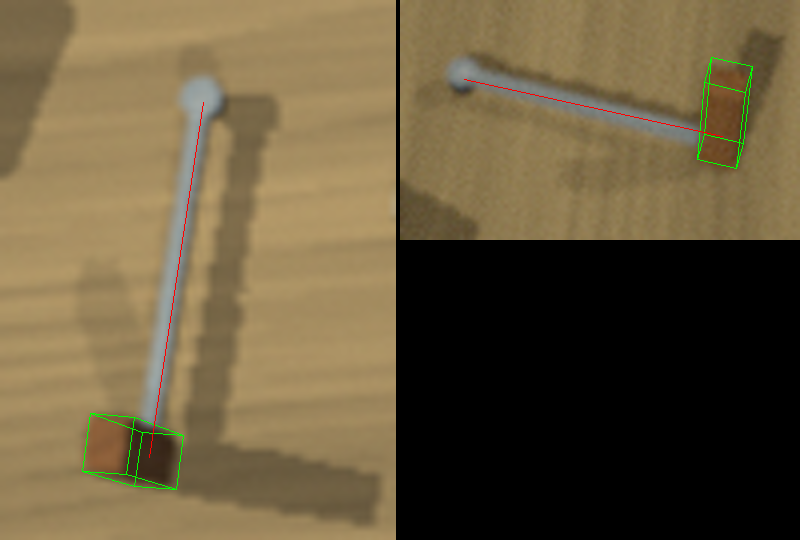

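The overlay fits the picker well: handle at (0.463, 0.351), yaw −0.16. The tin edge agrees with lane_2. The next script works out the tool-frame shifts.

```bash
cat > go.py <<'E'
import sys
from h import *
from scipy.spatial.transform import Rotation as Ro
def rel(p,q,tp,yaw):
    R=Ro.from_quat(q); G=Ro.from_euler("z",yaw)*Ro.from_euler("x",np.pi)
    return np.round(np.r_[R.inv().apply(np.array(tp)-p),(R.inv()*G).as_rotvec()],4).tolist()
if __name__=="__main__":
    x,y,z,w=map(float,sys.argv[1:5]); o=sensors.get_obs()
    a=Ro.from_quat(o["ee_rot"]).as_matrix()
    print("t",round(o["clock"],2),"pos",np.round(o["position"],4),"yaw",round(float(np.arctan2(a[1,0],a[0,0])),4),"tiltz",np.round(a[:,2],4),"F",np.round(o["ft_force"],2))
    print(rel(o["position"],o["ee_rot"],(x,y,z),w))
E
python3 go.py 0.52 -0.15 0.25 1.7
```

```text
t 0.9 pos [ 0.2763 -0.5606  0.2484] yaw 0.4578 tiltz [ 1.e-04 -1.e-04 -1.e+00] F [-0.19 -0.03  0.94]
[0.4001, -0.2606, -0.0017, 0.0001, 0.0, -1.2422]
```

```bash
python3 -m inch '[[[0.4,-0.26,0,0,0,-1.24,-1],[0.4,-0.26,0,0,0,-1.24,-1],[0.4,-0.26,0,0,0,-1.24,-1],[0.4,-0.26,0,0,0,-1.24,-1],[0.4,-0.26,0,0,0,-1.24,-1],[0.4,-0.26,0,0,0,-1.24,-1],[0.4,-0.26,0,0,0,-1.24,-1],[0.4,-0.26,0,0,0,-1.24,-1],[0.4,-0.26,0,0,0,-1.24,-1],[0.4,-0.26,0,0,0,-1.24,-1]]]' 100; python3 go.py 0.463 0.351 0.15 2.982
```

```text
clock: 1.9
position: [0.5218, -0.1461, 0.2487]
ee_rot: [0.658, 0.753, 0.001, 0.0]
ft_force: [-0.4, -0.2, 0.7]
grip_width: 1.0
grasp_force: 0.0
t 1.9 pos [ 0.5218 -0.1461  0.2487] yaw 1.704 tiltz [ 0.0013  0.001  -1.    ] F [-0.39 -0.17  0.69]
[0.5004, 0.0076, 0.0991, 0.0017, 0.0002, -1.278]
```

```bash
python3 -m inch '[[[0.5,0.008,0.099,0,0,-1.278,-1],[0.5,0.008,0.099,0,0,-1.278,-1],[0.5,0.008,0.099,0,0,-1.278,-1],[0.5,0.008,0.099,0,0,-1.278,-1],[0.5,0.008,0.099,0,0,-1.278,-1],[0.5,0.008,0.099,0,0,-1.278,-1],[0.5,0.008,0.099,0,0,-1.278,-1],[0.5,0.008,0.099,0,0,-1.278,-1],[0.5,0.008,0.099,0,0,-1.278,-1],[0.5,0.008,0.099,0,0,-1.278,-1]]]'; python3 -m inch '[[[0,0,0,0,0,0,-1],[0,0,0,0,0,0,-1]]]'; python3 go.py 0.463 0.351 0.053 2.982
```

```text
clock: 2.9
position: [0.4658, 0.3384, 0.1509]
ee_rot: [0.082, 0.997, 0.0, 0.0]
ft_force: [1.8, -1.0, -0.1]
grip_width: 1.0
grasp_force: 0.0
clock: 3.1
position: [0.4648, 0.3383, 0.1508]
ee_rot: [0.081, 0.997, 0.0, -0.001]
ft_force: [1.3, -0.8, -0.4]
grip_width: 1.0
grasp_force: 0.0
t 3.1 pos [0.4648 0.3383 0.1508] yaw 2.9788 tiltz [-1.1e-03  2.0e-04 -1.0e+00] F [ 1.35 -0.77 -0.36]
[0.0038, 0.0123, 0.0978, 0.0, -0.0011, -0.0032]
```

```bash
python3 -m inch '[[[0.004,0.012,0.03,0,-0.001,-0.003,-1],[0.004,0.012,0.06,0,-0.001,-0.003,-1],[0.004,0.012,0.09,0,-0.001,-0.003,-1],[0.004,0.012,0.098,0,-0.001,-0.003,-1],[0.004,0.012,0.098,0,-0.001,-0.003,-1],[0.004,0.012,0.098,0,-0.001,-0.003,-1]]]'; python3 go.py 0.463 0.351 0.053 2.982
python3 - <<'E'
from h import *
a=imaging.camera("top")[170:260,90:180];b=imaging.camera("side")[255:335,205:315]
cv2.imwrite("pics/g.png",np.hstack([cv2.resize(a,(390,390),interpolation=2),cv2.resize(b,(400,390),interpolation=2)]))
E
```

```text
clock: 3.7
position: [0.4649, 0.3493, 0.0547]
ee_rot: [0.082, 0.997, 0.0, 0.001]
ft_force: [-0.0, -1.1, 0.3]
grip_width: 1.0
grasp_force: 0.0
t 3.7 pos [0.4649 0.3493 0.0547] yaw 2.9777 tiltz [ 2.7e-03  6.0e-04 -1.0e+00] F [-0.   -1.11  0.29]
[0.0022, 0.0014, 0.0017, 0.001, 0.0025, -0.0043]
```

View pics/g.png

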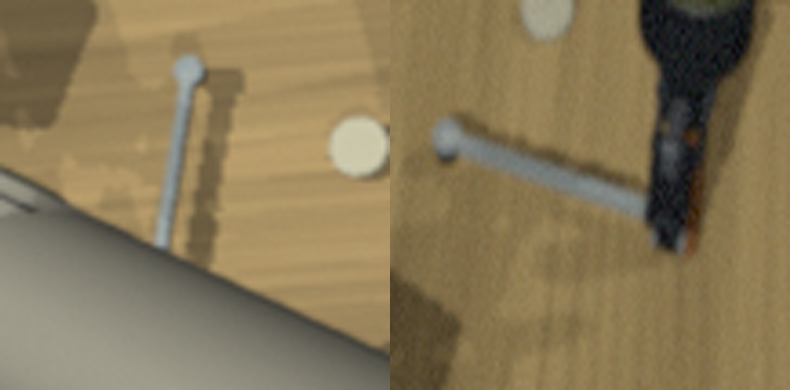

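Both fingers straddle the handle, which sits about 3 mm further toward −x. I'll correct for that and close.

```bash
python3 -m inch '[[[0.004,0.001,0.0015,0,0.0015,-0.004,-1],[0.004,0.001,0.0015,0,0.0015,-0.004,-1],[0.004,0.001,0.0015,0,0.0015,-0.004,-1]]]' 100; python3 go.py 0.463 0.351 0.053 2.982; python3 -m inch '[[[0,0,0,0,0,0,1],[0,0,0,0,0,0,1],[0,0,0,0,0,0,1],[0,0,0,0,0,0,1],[0,0,0,0,0,0,1],[0,0,0,0,0,0,1],[0,0,0,0,0,0,1],[0,0,0,0,0,0,1],[0,0,0,0,0,0,1],[0,0,0,0,0,0,1]]]' 100; python3 go.py 0.463 0.351 0.053 2.982
```

```text
clock: 4.1
position: [0.4601, 0.3511, 0.052]
ee_rot: [0.079, 0.997, 0.0, -0.0]
ft_force: [0.8, -0.0, -0.4]
grip_width: 1.007
grasp_force: 0.0
t 4.1 pos [0.4601 0.3511 0.052 ] yaw 2.9831 tiltz [-1.e-04  1.e-04 -1.e+00] F [ 0.77 -0.03 -0.39]
[-0.0029, 0.0004, -0.001, 0.0001, -0.0001, 0.0011]
clock: 5.1
position: [0.4602, 0.3512, 0.0519]
ee_rot: [0.079, 0.997, 0.0, -0.0]
ft_force: [0.5, 1.2, 4.3]
grip_width: 0.218
grasp_force: 97.9
t 5.1 pos [0.4602 0.3512 0.0519] yaw 2.9828 tiltz [-1.e-04  4.e-04 -1.e+00] F [0.46 1.19 4.29]
[-0.0028, 0.0003, -0.0011, 0.0004, -0.0001, 0.0008]
```

Grip is firm (18.5 mm wide, 98 N). Now I lift and compute the staging pose.

```bash
python3 -m inch '[[[0,0,-0.03,0,0,0,1],[0,0,-0.06,0,0,0,1],[0,0,-0.08,0,0,0,1],[0,0,-0.08,0,0,0,1],[0,0,-0.08,0,0,0,1],[0,0,-0.08,0,0,0,1]]]'
python3 - <<'E'
from fit import *
C=(.5279,-.0431,-1.3155)
for fx in(-.03,.117,-.06): print(fx,np.round(T(C,[(fx-.175,-.036,0)]),4), "yaw",-1.3155+np.pi)
E
python3 go.py 0.4409 0.1466 0.132 1.826
```

```text
clock: 5.7
position: [0.4596, 0.3502, 0.1302]
ee_rot: [0.079, 0.997, -0.001, -0.001]
ft_force: [-0.4, -0.2, -0.9]
grip_width: 0.222
grasp_force: 97.7
-0.03 [[0.4413 0.1462 0.    ]] yaw 1.8260926535897932
0.117 [[0.4784 0.0039 0.    ]] yaw 1.8260926535897932
-0.06 [[0.4337 0.1752 0.    ]] yaw 1.8260926535897932
t 5.7 pos [0.4596 0.3502 0.1302] yaw 2.9827 tiltz [-0.0022 -0.0014 -1.    ] F [-0.42 -0.21 -0.86]
[-0.0137, -0.204, -0.0015, -0.0026, -0.0007, 1.1567]
```

```bash
python3 -m inch '[[[-0.014,-0.204,0,0,0,1.157,1],[-0.014,-0.204,0,0,0,1.157,1],[-0.014,-0.204,0,0,0,1.157,1],[-0.014,-0.204,0,0,0,1.157,1],[-0.014,-0.204,0,0,0,1.157,1],[-0.014,-0.204,0,0,0,1.157,1],[-0.014,-0.204,0,0,0,1.157,1],[-0.014,-0.204,0,0,0,1.157,1],[-0.014,-0.204,0,0,0,1.157,1],[-0.014,-0.204,0,0,0,1.157,1]]]';python3 -m inch '[[[0,0,0,0,0,0,1],[0,0,0,0,0,0,1],[0,0,0,0,0,0,1]]]'; python3 go.py 0.4413 0.1462 0.1 1.826
python3 - <<'E'
from h import *
a=imaging.camera("top");b=imaging.camera("side")
for c in("top","side"):
    for l in ("picker_foot","picker","tin"): print(c,l,[(np.round(r["pixel"],1).tolist(),round(r["conf"],2),np.round(ray(c,r["pixel"],.09),3).tolist()) for r in spotter.look_for(l,c)[:2]])
cv2.imwrite("pics/s.png",np.hstack([cv2.resize(a[150:250,190:330],(560,400),interpolation=2)[:,:400],cv2.resize(b[140:260,210:330],(400,400),interpolation=2)]))
E
```

```text
clock: 6.7
position: [0.4412, 0.1472, 0.131]
ee_rot: [0.61, 0.792, -0.001, -0.001]
ft_force: [0.1, 0.5, -1.5]
grip_width: 0.221
grasp_force: 98.2
clock: 7.0
position: [0.4417, 0.1473, 0.1316]
ee_rot: [0.611, 0.792, -0.0, -0.0]
ft_force: [0.3, 0.2, -1.2]
grip_width: 0.224
grasp_force: 98.2
t 7.0 pos [0.4417 0.1473 0.1316] yaw 1.8267 tiltz [-5.e-04  1.e-04 -1.e+00] F [ 0.32  0.24 -1.2 ]
[-0.001, -0.0006, 0.0316, -0.0005, -0.0002, 0.0007]
top picker_foot [([238.3, 227.9], 0.74, [0.477, 0.023, 0.09]), ([291.3, 202.3], 0.26, [0.535, -0.127, 0.09])]
top picker [([240.3, 225.7], 0.55, [0.482, 0.017, 0.09]), ([218.7, 156.1], 0.29, [0.683, 0.062, 0.09])]
top tin [([289.6, 205.3], 0.24, [0.527, -0.122, 0.09])]
side picker_foot [([297.5, 215.8], 0.82, [0.447, 0.118, 0.09])]
side picker [([299.0, 219.3], 0.47, [0.442, 0.132, 0.09]), ([269.5, 167.7], 0.33, [0.547, -0.095, 0.09])]
side tin [([284.5, 176.0], 0.4, [0.496, -0.059, 0.09]), ([277.8, 125.0], 0.27, [0.54, -0.357, 0.09])]
```

View pics/s.png

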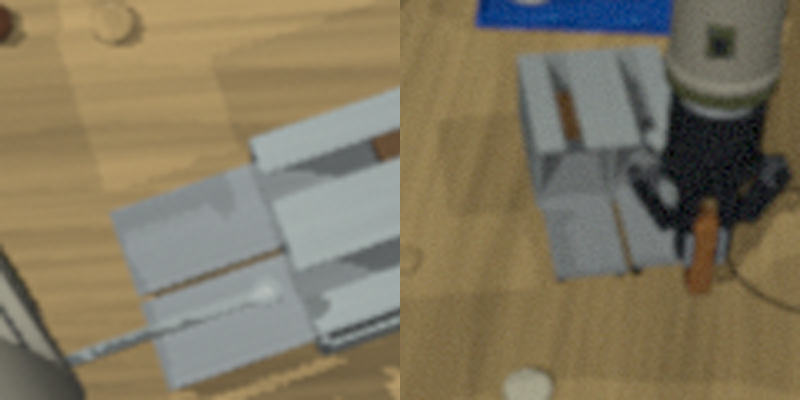

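The foot is at crop (268,290), i.e. about pixel (257,222), above the lane_2 landing and pointing into the lane. Now I compute its caddy coordinates.

Run:
```python
from fit import *
C=(.5279,-.0431,-1.3155)
uv=(np.array((268,290))+.5)/4-.5+[190,150]
w=ray("top",uv,.089); 
def inv(w): d=w[:2]-np.array(C[:2]);c,s=np.cos(C[2]),np.sin(C[2]);return [c*d[0]+s*d[1],-s*d[0]+c*d[1]]
p=np.array([.4417,.1473])
print("foot world",w,"caddy",np.round(inv(w),4),"TCP caddy",np.round(inv(p),4),"dist",np.linalg.norm(w[:2]-p))
```

```text
foot world [ 0.48832053 -0.0281419   0.089     ] caddy [-0.0245 -0.0345] TCP caddy [-0.206  -0.0353] dist 0.18153053332259234
```

```bash
python3 -m inch '[[[0,-0.001,0.02,0,0,0,1],[0,-0.001,0.0395,0,0,0,1],[0,-0.001,0.0395,0,0,0,1],[0,-0.001,0.0395,0,0,0,1],[-0.02,-0.001,0.0395,0,0,0,1],[-0.04,-0.001,0.0395,0,0,0,1],[-0.05,-0.001,0.0395,0,0,0,1],[-0.05,-0.001,0.0395,0,0,0,1],[-0.05,-0.001,0.0395,0,0,0,1]]]'; python3 go.py 0.4413 0.1462 0.092 1.826
```

```text
clock: 8.3
position: [0.4535, 0.0994, 0.0927]
ee_rot: [0.611, 0.791, 0.0, -0.0]
ft_force: [0.4, 0.6, -1.5]
grip_width: 0.219
grasp_force: 98.1
t 8.3 pos [0.4535 0.0994 0.0927] yaw 1.8258 tiltz [ 3.e-04  4.e-04 -1.e+00] F [ 0.44  0.62 -1.49]
[0.0484, 0.0001, 0.0007, 0.0004, -0.0003, -0.0002]
```

```bash
python3 -m inch '[[[-0.02,0,0,0,0,0,1],[-0.04,0,0,0,0,0,1],[-0.06,0,0,0,0,0,1],[-0.08,0,0,0,0,0,1],[-0.092,0,0,0,0,0,1],[-0.092,0,0,0,0,0,1],[-0.092,0,0,0,0,0,1],[-0.092,0,0,0,0,0,1]]]'; python3 go.py 0.4784 0.0039 0.082 1.826;python3 -m inch '[[[0,0,0,0,0,0,1],[0,0,0,0,0,0,1]]]'
```

```text
clock: 9.1
position: [0.4763, 0.011, 0.0922]
ee_rot: [0.611, 0.792, 0.0, -0.0]
ft_force: [0.1, 0.1, -0.3]
grip_width: 0.22
grasp_force: 98.1
t 9.1 pos [0.4763 0.011  0.0922] yaw 1.8275 tiltz [-5.e-04  5.e-04 -1.e+00] F [ 0.05  0.12 -0.26]
[-0.0074, 0.0002, 0.0102, -0.0004, -0.0006, 0.0015]
clock: 9.3
position: [0.4764, 0.0103, 0.0922]
ee_rot: [0.611, 0.792, -0.0, -0.0]
ft_force: [0.1, -0.3, -0.7]
grip_width: 0.221
grasp_force: 98.1
```

```bash
cat > f.py <<'E'
import sys
from h import *
from scipy.spatial.transform import Rotation as Ro
n=int(sys.argv[1]) if len(sys.argv)>1 else 4
F=[];M=[]
for i in range(n):
    imaging.camera("side"); o=sensors.get_obs(); F.append(o["ft_force"]);M.append(o["torque"])
F=np.array(F);M=np.array(M);R=Ro.from_quat(o["ee_rot"])
d=np.array([.2523,-.9677,0]); l=np.array([.9677,.2523,0])
a=R.as_matrix()
C=np.array([.5279,-.0431]);p=o["position"]
print("t",round(o["clock"],2),"Fz %.2f(sd %.2f)"%(F[:,2].mean(),F[:,2].std()),"Fx_c %.2f"%(F@d).mean(),"Fy_c %.2f"%(F@l).mean(),"My %.3f(sd %.3f)"%((M@l).mean(),(M@l).std()),"footx %.4f y %.4f"%((p[:2]-C)@d[:2]+.1795,(p[:2]-C)@l[:2]),"origin z %.4f"%(p[2]-.052),"tilt",np.round(a[:2,2],4),"grip",round(o["grasp_force"],1))
E
python3 f.py 6
```

```text
t 9.6 Fz -0.79(sd 0.56) Fx_c -0.07 Fy_c 0.07 My 0.019(sd 0.032) footx 0.1155 y -0.0364 origin z 0.0402 tilt [-0.0004 -0.    ] grip 98.1
```

```bash
python3 -m inch '[[[0,0,0.003,0,0,0,1],[0,0,0.006,0,0,0,1],[0,0,0.0085,0,0,0,1],[0,0,0.0085,0,0,0,1],[0,0,0.0085,0,0,0,1]]]'; python3 f.py 3;  python3 -m inch '[[[0,0,0.0005,0,0,0,1],[0,0,0.0005,0,0,0,1]]]'; python3 f.py 3; python3 -m inch '[[[0,0,0.0005,0,0,0,1],[0,0,0.0005,0,0,0,1]]]'; python3 f.py 3
```

```text
clock: 10.1
position: [0.4765, 0.0096, 0.0836]
ee_rot: [0.611, 0.791, -0.0, -0.0]
ft_force: [0.3, 0.1, -1.2]
grip_width: 0.221
grasp_force: 98.1
t 10.25 Fz -1.19(sd 0.31) Fx_c 0.21 Fy_c -0.14 My 0.048(sd 0.025) footx 0.1155 y -0.0363 origin z 0.0318 tilt [-0.0003 -0.    ] grip 98.1
clock: 10.45
position: [0.4765, 0.0096, 0.0832]
ee_rot: [0.611, 0.791, -0.0, -0.0]
ft_force: [0.3, 0.4, 0.2]
grip_width: 0.221
grasp_force: 98.1
t 10.6 Fz -0.93(sd 0.29) Fx_c 0.02 Fy_c 0.92 My 0.034(sd 0.014) footx 0.1155 y -0.0364 origin z 0.0312 tilt [-0.0004 -0.    ] grip 98.1
clock: 10.8
position: [0.4765, 0.0096, 0.0826]
ee_rot: [0.611, 0.791, -0.0, -0.0]
ft_force: [-0.3, 0.4, -1.3]
grip_width: 0.224
grasp_force: 98.1
t 10.95 Fz -1.10(sd 0.24) Fx_c -0.01 Fy_c 0.51 My 0.023(sd 0.016) footx 0.1155 y -0.0364 origin z 0.0307 tilt [-0.0004  0.    ] grip 98.1
```

```bash
python3 -m inch '[[[0,0,0.0005,0,0,0,1],[0,0,0.0005,0,0,0,1]]]'|tail -0; python3 f.py 3; python3 -m inch '[[[0,0,0.0005,0,0,0,1],[0,0,0.0005,0,0,0,1]]]'|tail -0; python3 f.py 3;  python3 -m inch '[[[0,0,0.0003,0,0,0,1],[0,0,0.0003,0,0,0,1]]]'|tail -0; python3 f.py 3
```

```text
t 11.3 Fz -0.62(sd 0.40) Fx_c 0.12 Fy_c 0.02 My 0.041(sd 0.019) footx 0.1155 y -0.0364 origin z 0.0302 tilt [-0.0005 -0.    ] grip 98.1
t 11.65 Fz -0.56(sd 0.39) Fx_c 0.48 Fy_c -0.44 My -0.004(sd 0.014) footx 0.1155 y -0.0364 origin z 0.0297 tilt [-0.0004  0.    ] grip 98.2
t 12.0 Fz -0.15(sd 0.63) Fx_c -0.18 Fy_c -0.10 My -0.046(sd 0.015) footx 0.1155 y -0.0364 origin z 0.0294 tilt [-0.0003 -0.    ] grip 98.2Exception ignored on flushing sys.stdout:
BrokenPipeError: [Errno 32] Broken pipe
Exception ignored on flushing sys.stdout:
BrokenPipeError: [Errno 32] Broken pipe
Exception ignored on flushing sys.stdout:
BrokenPipeError: [Errno 32] Broken pipe
```

```bash
python3 -m inch '[[[0,0,0.0004,0,0,0,1],[0,0,0.0004,0,0,0,1]]]' >/dev/null; python3 f.py 3; python3 -m inch '[[[0,0,0.0004,0,0,0,1],[0,0,0.0004,0,0,0,1]]]'>/dev/null; python3 f.py 6
```

```text
t 12.35 Fz 1.13(sd 0.18) Fx_c -0.63 Fy_c 0.34 My -0.170(sd 0.012) footx 0.1155 y -0.0364 origin z 0.0290 tilt [-0.0003 -0.    ] grip 98.4
t 12.85 Fz 2.06(sd 0.52) Fx_c -0.53 Fy_c 0.14 My -0.322(sd 0.017) footx 0.1155 y -0.0363 origin z 0.0286 tilt [-0.0002 -0.    ] grip 98.5
```

Contact is about 3 N. I start drawing in small steps while learning the slope.

```bash
python3 -m inch '[[[0.003,0,-0.0001,0,0,0,1],[0.006,0,-0.0002,0,0,0,1],[0.008,0,-0.0003,0,0,0,1],[0.008,0,-0.0003,0,0,0,1]]]' >/dev/null; python3 f.py 4; python3 -m inch '[[[0.003,0,-0.0001,0,0,0,1],[0.006,0,-0.0003,0,0,0,1],[0.008,0,-0.0004,0,0,0,1],[0.008,0,-0.0004,0,0,0,1]]]' >/dev/null; python3 f.py 4
```

```text
t 13.45 Fz 2.02(sd 0.27) Fx_c -0.26 Fy_c -0.61 My -0.384(sd 0.026) footx 0.1074 y -0.0364 origin z 0.0289 tilt [-0.0004  0.0002] grip 98.6
t 14.05 Fz 2.32(sd 0.45) Fx_c -0.86 Fy_c -0.04 My -0.438(sd 0.032) footx 0.0994 y -0.0364 origin z 0.0293 tilt [-0.0004  0.0002] grip 98.6
```

```bash
python3 -m inch '[[[0.003,0,-0.0002,0,0,0,1],[0.006,0,-0.0004,0,0,0,1],[0.008,0,-0.0005,0,0,0,1],[0.008,0,-0.0005,0,0,0,1]]]' >/dev/null; python3 f.py 4; python3 -m inch '[[[0.003,0,-0.0002,0,0,0,1],[0.006,0,-0.0004,0,0,0,1],[0.008,0,-0.0005,0,0,0,1],[0.008,0,-0.0005,0,0,0,1]]]' >/dev/null; python3 f.py 4
python3 - <<'E'
from h import *
a=imaging.camera("top");b=imaging.camera("side")
cv2.imwrite("pics/m.png",np.hstack([cv2.resize(a[170:250,230:330],(500,400),interpolation=2),cv2.resize(b[140:220,250:310],(300,400),interpolation=2)]))
E
```

```text
t 14.65 Fz 2.75(sd 0.40) Fx_c -0.93 Fy_c -0.22 My -0.468(sd 0.057) footx 0.0914 y -0.0364 origin z 0.0298 tilt [-0.0004  0.0002] grip 98.6
t 15.25 Fz 2.82(sd 0.49) Fx_c -0.47 Fy_c -0.12 My -0.462(sd 0.023) footx 0.0833 y -0.0364 origin z 0.0303 tilt [-0.0004  0.0002] grip 98.6
```

View pics/m.png

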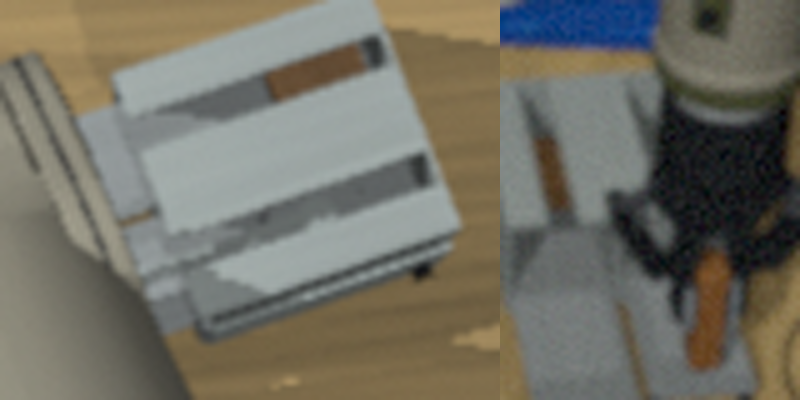

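The slit view isn't sharp enough to show the tin edge. Still, the press stays steady while I climb, so the tin must be moving up the ramp. I continue.

```bash
python3 -m inch '[[[0.003,0,-0.0002,0,0,0,1],[0.006,0,-0.0004,0,0,0,1],[0.008,0,-0.0005,0,0,0,1],[0.011,0,-0.0007,0,0,0,1],[0.014,0,-0.0009,0,0,0,1],[0.016,0,-0.001,0,0,0,1],[0.016,0,-0.001,0,0,0,1]]]' >/dev/null; python3 f.py 4; python3 -m inch '[[[0.003,0,-0.0002,0,0,0,1],[0.006,0,-0.0004,0,0,0,1],[0.008,0,-0.0006,0,0,0,1],[0.008,0,-0.0006,0,0,0,1]]]' >/dev/null; python3 f.py 4
```

```text
t 16.25 Fz 2.94(sd 0.18) Fx_c -0.35 Fy_c 0.13 My -0.511(sd 0.019) footx 0.0674 y -0.0364 origin z 0.0313 tilt [-0.0004  0.0002] grip 98.7
t 16.85 Fz 2.53(sd 0.44) Fx_c -0.63 Fy_c -0.06 My -0.423(sd 0.025) footx 0.0594 y -0.0364 origin z 0.0319 tilt [-0.0004  0.0002] grip 98.7
```

```bash
python3 -m inch '[[[0.003,0,-0.0002,0,0,0,1],[0.006,0,-0.0005,0,0,0,1],[0.008,0,-0.0007,0,0,0,1],[0.008,0,-0.0007,0,0,0,1]]]' >/dev/null; python3 f.py 4; python3 -m inch '[[[0.003,0,-0.0003,0,0,0,1],[0.006,0,-0.0006,0,0,0,1],[0.008,0,-0.0008,0,0,0,1],[0.008,0,-0.0008,0,0,0,1]]]' >/dev/null; python3 f.py 4
```

```text
t 17.45 Fz 3.23(sd 0.49) Fx_c -0.09 Fy_c 0.01 My -0.600(sd 0.021) footx 0.0514 y -0.0364 origin z 0.0326 tilt [-0.0004  0.0002] grip 98.7
t 18.05 Fz 3.55(sd 0.52) Fx_c -0.34 Fy_c 0.16 My -0.690(sd 0.029) footx 0.0433 y -0.0363 origin z 0.0334 tilt [-0.0003  0.0002] grip 98.8
```

```bash
python3 -m inch '[[[0.003,0,-0.0005,0,0,0,1],[0.006,0,-0.0009,0,0,0,1],[0.008,0,-0.0012,0,0,0,1],[0.008,0,-0.0012,0,0,0,1]]]' >/dev/null; python3 f.py 4; python3 -m inch '[[[0.003,0,-0.0004,0,0,0,1],[0.006,0,-0.0008,0,0,0,1],[0.008,0,-0.0011,0,0,0,1],[0.008,0,-0.0011,0,0,0,1]]]' >/dev/null; python3 f.py 4
```

```text
t 18.65 Fz 3.72(sd 0.24) Fx_c 0.28 Fy_c -0.32 My -0.654(sd 0.019) footx 0.0353 y -0.0364 origin z 0.0346 tilt [-0.0004  0.0002] grip 98.8
t 19.25 Fz 3.42(sd 0.34) Fx_c -0.46 Fy_c -0.07 My -0.631(sd 0.008) footx 0.0273 y -0.0364 origin z 0.0357 tilt [-0.0004  0.0002] grip 98.8
```

```bash
python3 -m inch '[[[0.003,0,-0.0004,0,0,0,1],[0.006,0,-0.0008,0,0,0,1],[0.008,0,-0.0011,0,0,0,1],[0.008,0,-0.0011,0,0,0,1]]]' >/dev/null; python3 f.py 4; python3 -m inch '[[[0.003,0,-0.0004,0,0,0,1],[0.006,0,-0.0008,0,0,0,1],[0.008,0,-0.0011,0,0,0,1],[0.008,0,-0.0011,0,0,0,1]]]' >/dev/null; python3 f.py 4
```

```text
t 19.85 Fz 3.34(sd 0.26) Fx_c -0.03 Fy_c -0.11 My -0.587(sd 0.020) footx 0.0194 y -0.0364 origin z 0.0368 tilt [-0.0004  0.0002] grip 98.8
t 20.45 Fz 2.87(sd 0.39) Fx_c 0.02 Fy_c -0.02 My -0.558(sd 0.007) footx 0.0114 y -0.0364 origin z 0.0379 tilt [-0.0003  0.0002] grip 98.7
```

```bash
python3 -m inch '[[[0.002,0,-0.0002,0,0,0,1],[0.004,0,-0.0005,0,0,0,1],[0.006,0,-0.0007,0,0,0,1],[0.006,0,-0.0007,0,0,0,1]]]' >/dev/null; python3 f.py 4; python3 -m inch '[[[0.002,0,-0.0002,0,0,0,1],[0.004,0,-0.0004,0,0,0,1],[0.004,0,-0.0004,0,0,0,1]]]' >/dev/null; python3 f.py 4
```

```text
t 21.05 Fz 2.68(sd 0.42) Fx_c 1.05 Fy_c -0.24 My -0.819(sd 0.054) footx 0.0055 y -0.0364 origin z 0.0386 tilt [-0.0005  0.    ] grip 98.7
t 21.55 Fz 3.01(sd 0.22) Fx_c 0.57 Fy_c -0.02 My -0.806(sd 0.023) footx 0.0015 y -0.0364 origin z 0.0390 tilt [-0.0003 -0.    ] grip 98.8
```

```bash
python3 -m inch '[[[0.002,0,-0.0001,0,0,0,1],[0.004,0,-0.0002,0,0,0,1],[0.004,0,-0.0002,0,0,0,1]]]' >/dev/null; python3 f.py 4; python3 -m inch '[[[0.002,0,0,0,0,0,1],[0.004,0,0,0,0,0,1],[0.004,0,0,0,0,0,1]]]' >/dev/null; python3 f.py 4
```

```text
t 22.05 Fz 3.37(sd 0.19) Fx_c -0.57 Fy_c -0.09 My -0.536(sd 0.015) footx -0.0027 y -0.0364 origin z 0.0392 tilt [-0.0005  0.0002] grip 98.8
t 22.55 Fz 3.15(sd 0.24) Fx_c -0.95 Fy_c 0.05 My -0.401(sd 0.046) footx -0.0067 y -0.0364 origin z 0.0392 tilt [-0.0005  0.0003] grip 98.7
```

```bash
python3 -m inch '[[[0.002,0,0,0,0,0,1],[0.004,0,0,0,0,0,1],[0.006,0,0,0,0,0,1],[0.006,0,0,0,0,0,1]]]' >/dev/null; python3 f.py 4; python3 -m inch '[[[0.003,0,0,0,0,0,1],[0.006,0,0,0,0,0,1],[0.008,0,0,0,0,0,1],[0.008,0,0,0,0,0,1]]]' >/dev/null; python3 f.py 4
```

```text
t 23.15 Fz 2.44(sd 0.39) Fx_c -0.77 Fy_c -0.02 My -0.366(sd 0.015) footx -0.0127 y -0.0364 origin z 0.0392 tilt [-0.0005  0.0003] grip 98.7
t 23.75 Fz 2.49(sd 0.20) Fx_c -0.80 Fy_c -0.17 My -0.338(sd 0.016) footx -0.0207 y -0.0364 origin z 0.0392 tilt [-0.0004  0.0003] grip 98.7
```

```bash
python3 -m inch '[[[0.003,0,0,0,0,0,1],[0.006,0,0,0,0,0,1],[0.009,0,0,0,0,0,1],[0.012,0,0,0,0,0,1],[0.015,0,0,0,0,0,1],[0.015,0,0,0,0,0,1]]]' >/dev/null; python3 f.py 4; python3 -m inch '[[[0.004,0,0,0,0,0,1],[0.008,0,0,0,0,0,1],[0.012,0,0,0,0,0,1],[0.016,0,0,0,0,0,1],[0.02,0,0,0,0,0,1],[0.024,0,0,0,0,0,1],[0.028,0,0,0,0,0,1],[0.028,0,0,0,0,0,1]]]' >/dev/null; python3 f.py 4
python3 - <<'E'
from h import *
a=imaging.camera("top");b=imaging.camera("side")
for c in("top","side"): print(c,[(np.round(r["pixel"],1).tolist(),round(r["conf"],2),np.round(ray(c,r["pixel"],.041),3).tolist()) for r in spotter.look_for("tin",c)[:2]])
cv2.imwrite("pics/n.png",np.hstack([cv2.resize(a[170:250,200:300],(500,400),interpolation=2),cv2.resize(b[160:240,250:310],(300,400),interpolation=2)]))
E
```

```text
t 24.55 Fz 0.90(sd 0.33) Fx_c -0.91 Fy_c -0.30 My -0.236(sd 0.015) footx -0.0356 y -0.0364 origin z 0.0392 tilt [-0.0005  0.0002] grip 98.6
t 25.55 Fz 1.52(sd 0.50) Fx_c -0.31 Fy_c -0.13 My -0.220(sd 0.019) footx -0.0635 y -0.0363 origin z 0.0392 tilt [-0.0003  0.0002] grip 98.6
top [([248.2, 231.9], 0.81, [0.47, -0.003, 0.041])]
side [([281.6, 208.2], 0.41, [0.495, 0.039, 0.041])]
```

View pics/n.png

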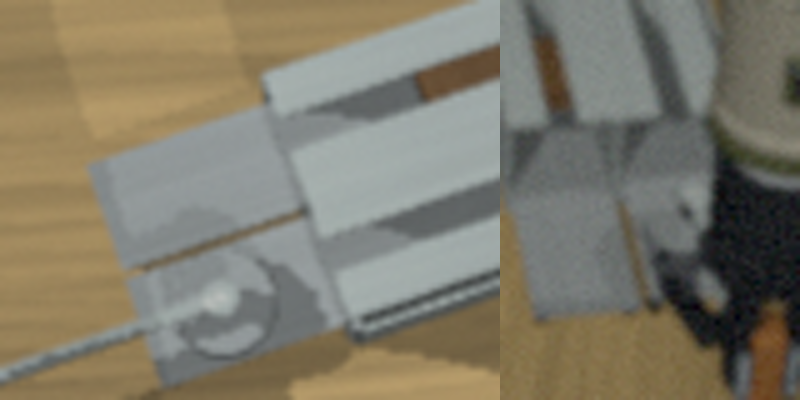

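The tin is standing on the lane_2 landing: centre at crop (225,302), about −55 mm in caddy x, with the foot on its lid. I'll lift the foot straight off, then carry the picker back.

```bash
python3 -m inch '[[[0,0,-0.005,0,0,0,1],[0,0,-0.02,0,0,0,1],[0,0,-0.04,0,0,0,1],[0,0,-0.05,0,0,0,1],[0,0,-0.05,0,0,0,1],[0,0,-0.05,0,0,0,1]]]' >/dev/null; python3 f.py 2;  python3 go.py 0.460 0.351 0.14 2.983
```

```text
t 26.45 Fz -1.13(sd 0.05) Fx_c -0.12 Fy_c 0.81 My 0.044(sd 0.025) footx -0.0634 y -0.0369 origin z 0.0883 tilt [-0.0018 -0.0003] grip 98.2
t 26.45 pos [0.4309 0.1826 0.1403] yaw 1.8257 tiltz [-1.8e-03 -3.0e-04 -1.0e+00] F [ 0.55  0.66 -1.18]
[0.1557, 0.0706, 0.0002, -0.0015, -0.0012, -1.1573]
```

```bash
python3 -m inch '[[[0.05,0.023,0,0,0,-0.15,1],[0.1,0.045,0,0,0,-0.3,1],[0.156,0.07,0,0,0,-0.45,1],[0.156,0.07,0,0,0,-0.6,1],[0.156,0.07,0,0,0,-0.75,1],[0.156,0.07,0,0,0,-0.9,1],[0.156,0.07,0,0,0,-1.05,1],[0.156,0.07,0,0,0,-1.157,1],[0.156,0.07,0,0,0,-1.157,1],[0.156,0.07,0,0,0,-1.157,1]]]' >/dev/null; python3 -m inch '[[[0,0,0.03,0,0,0,1],[0,0,0.06,0,0,0,1],[0,0,0.08,0,0,0,1],[0,0,0.08,0,0,0,1],[0,0,0.08,0,0,0,1]]]' >/dev/null; python3 f.py 3; python3 go.py 0.460 0.351 0.052 2.983
python3 - <<'E'
from h import *
imaging.camera("top")
for l in("tin","striker","coin1","picker_foot"): print(l,[(np.round(r["pixel"],1).tolist(),round(r["conf"],2)) for r in spotter.look_for(l,"top")[:2]])
E
```

```text
t 28.1 Fz -1.43(sd 0.20) Fx_c -0.21 Fy_c 0.30 My 0.043(sd 0.020) footx -0.2200 y 0.0343 origin z 0.0106 tilt [0.0013 0.0011] grip 98.3
t 28.1 pos [0.4604 0.3521 0.0626] yaw 2.9821 tiltz [ 0.0013  0.0011 -1.    ] F [ 0.09 -0.07 -1.34]
[0.0002, -0.0011, 0.0106, 0.0013, 0.0011, -0.0009]
tin [([247.5, 231.3], 0.79)]
striker [([291.9, 201.0], 0.63)]
coin1 [([173.5, 203.1], 0.69)]
picker_foot [([130.9, 201.5], 0.52)]
```

```bash
python3 -m inch '[[[0,0,0.005,0,0,0,1],[0,0,0.009,0,0,0,1],[0,0,0.0103,0,0,0,1],[0,0,0.0103,0,0,0,1],[0,0,0.0103,0,0,0,1]]]' >/dev/null; python3 f.py 4
```

```text
t 29.05 Fz 15.33(sd 0.39) Fx_c 3.73 Fy_c -5.63 My -0.964(sd 0.020) footx -0.2195 y 0.0337 origin z -0.0001 tilt [ 0.0001 -0.0008] grip 100.5
```

```bash
python3 -m inch '[[[0,0,-0.0007,0,0,0,1],[0,0,-0.0007,0,0,0,1]]]' >/dev/null; python3 f.py 2; python3 -m inch '[[[0,0,0,0,0,0,0.5],[0,0,0,0,0,0,0],[0,0,0,0,0,0,-0.5],[0,0,0,0,0,0,-1],[0,0,0,0,0,0,-1],[0,0,0,0,0,0,-1],[0,0,0,0,0,0,-1],[0,0,0,0,0,0,-1]]]' ; python3 -m inch '[[[0,0,-0.03,0,0,0,-1],[0,0,-0.06,0,0,0,-1],[0,0,-0.1,0,0,0,-1],[-0.04,0,-0.14,0,0,0,-1],[0.04,0,-0.18,0,0,0,-1],[0.08,0,-0.18,0,0,0,-1],[0.08,0.05,-0.18,0,0,0,-1],[0.08,0.05,-0.18,0,0,0,-1]]]'
python3 - <<'E'
from h import *
a=imaging.camera("top")
for l in("tin","picker"): print(l,[(np.round(r["pixel"],1).tolist(),round(r["conf"],2)) for r in spotter.look_for(l,"top")[:1]])
b=imaging.camera("side")
o=np.vstack([cv2.resize(b[140:320,180:340],(533,600),interpolation=2)])
p=cv2.resize(a[175:255,100:280],(267,119)); o=np.hstack([o,np.zeros((600,267,3),np.uint8)]); o[:119,533:]=p; o[130:330,533:773]=cv2.resize(a[195:255,210:282],(240,200),interpolation=2)
cv2.imwrite("pics/z.png",o)
E
```

```text
t 29.35 Fz 8.80(sd 0.12) Fx_c 1.77 Fy_c -2.64 My -0.556(sd 0.003) footx -0.2195 y 0.0336 origin z -0.0001 tilt [-0.0002 -0.0004] grip 99.3
clock: 30.15
position: [0.4598, 0.3515, 0.0516]
ee_rot: [0.079, 0.997, -0.0, -0.0]
ft_force: [-0.4, 0.2, 0.1]
grip_width: 1.001
grasp_force: 0.0
clock: 30.95
position: [0.3847, 0.4179, 0.2334]
ee_rot: [0.076, 0.997, 0.001, 0.001]
ft_force: [-0.0, -0.5, 0.1]
grip_width: 0.997
grasp_force: 0.0
tin [([245.7, 230.1], 0.88)]
picker [([128.9, 224.8], 0.7)]
```

View pics/z.png

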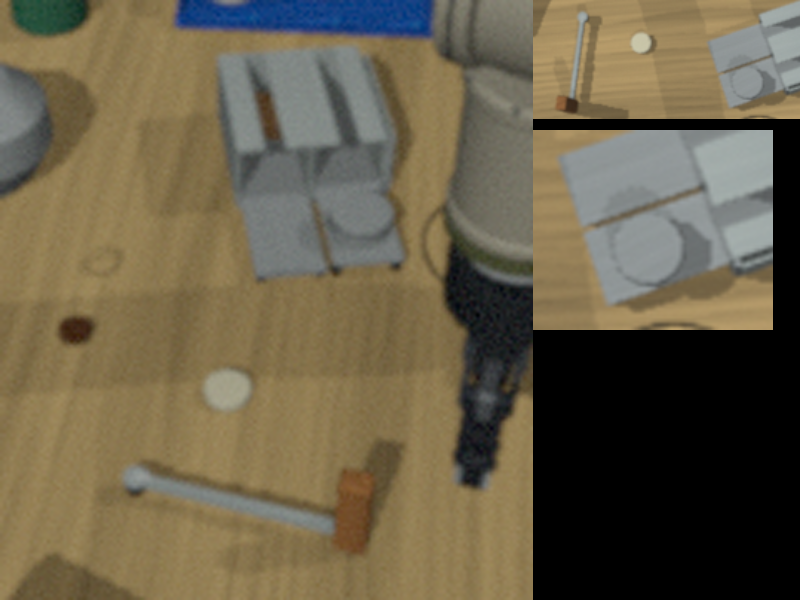

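The tin stands flat on the landing, outside the mouth, around (360,210) in the crop. The picker lies flat and upright well away from the caddy, and the bystanders and flat box haven't moved.

Run:
```python
from h import *
w=ray("top",(245.7,230.1),.041)[:2]-[.5279,-.0431]; print("tin x_c",w@[.2523,-.9677])
print(order.hand_in())
```

```text
tin x_c -0.05845221003851963
the job is handed in; nothing more can be done
None
```

I drew the tin out under a light press of roughly 2 to 5 N; it stands on its lane's landing about 58 mm outside the mouth, the picker lies flat on the table well clear of the caddy, and the job is handed in (no verdict came back).

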